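Draw the specimen tray home into its dock with the hand hook

TASK

Pick up the hand hook, catch its crook behind the upright post on the tongue of the steel specimen tray, and drag the tray towards you between the dock's guide rails until it is fully home against the stop blocks; hold it there for about a second with a firm but gentle pull of 10 to 14 N, never more than 16 N. Then unhook, leaving the tray home, and lay the hook flat on the bench well away from the tray (at least 10 cm from the post). Do not touch the tray with the gripper, do not tip the tray or what stands in it, and do not disturb the eyepiece and the glass dish nearby.

Things in the scene. Friction and masses are not known exactly. Their poses are not given: they have to be found in the camera images.
- hook_tool: hand hook, 120 g, lying flat. Origin: under the handle's centre, at its underside; x along the tool to the crook, z up. Black flat-sided handle 90 mm long (x -45 to 45), 20 wide (y), 30 high: grip it across y. The 8 mm steel rod lies 15 mm above the underside; its centre line runs x,y (mm): 86,0; 100,-18; 128,-18; 139,-6; 139,6; end 132,16
- crook (a point): bottom of the crook, on the tool's x axis at the rod's inner face (tool x 135, y 0, z 15 mm). The crook is open to the tool's +y side: the post enters from there with its centre at tool x 115 to 120 mm, and when pulled on settles at x about 129, y about 0. The crook lies within tool y -22 to +20 mm
- tray: loose steel tray, about 0.35 kg, a bottle and a canister standing in it. Pan 130 (x) by 110 mm (y), walls 22 high. Origin: underside of the pan's centre, z up; outer front wall face at x -65 mm, towards robot and dock. A tongue 5 mm thick, 32 wide, runs on to x -109. Dragging it takes 2 to 5 N (varies)
- post (a point): axis of the upright pull post on the tray's tongue (tray x -95, y 0), at 35 mm above the bench. Post 12 mm thick, from 5 to 65 mm above the bench, topped by a black cap 16 mm wide from 65 to 72 mm
- dock: aluminium dock fixed to the bench: two rails along its x axis, which points away from the robot to where the tray comes from. Origin on the bench midway between the rails, at the stop faces' middle setting. Rails 20 mm high, inner faces at y +-60 mm from x -40 to 50 mm (tray play 5 mm a side), then flaring out to x 87, y +-84
- stop_mid (a point): middle setting of the stop faces, at the dock's origin, 12 mm up. Two rigid dark blocks, 24 mm high, 16 long, at dock y +-33 to +-59 mm stop the tray's front wall; tongue, post and hook pass between them. They are clamped with faces anywhere from dock x -18 to +18 mm; this is not reported: feel for it, the pull rises sharply. The tray's origin is then at dock x 65 mm plus the setting
- stain_bottle: amber dropper bottle, 32 mm wide, 86 mm high, standing loose in the tray; origin at its underside, z up
- canister: black canister with white lid, 37 mm wide, 64 mm high, standing loose in the tray; origin at its underside, z up
- eyepiece: black spare eyepiece, 36 mm wide, 43 mm high, standing loose between the hook and the dock; origin at its underside; leave it alone
- dish: lidded glass dish, 90 mm across, 16 mm high, loose on the bench to the right in front of the dock; origin at its underside; leave it alone

How it is judged:
By the outcome, as a careful person would: the job done as asked, in the order asked, and still so for the second after the job is handed in, with the robot touching nothing.
It also fails if it takes over 72 s, if anything falls off the work surface, if the arm or the gripper's body presses on something with over 40 N, if the wrist force passes 120 N, or if a joint passes its speed limit or range.

ROBOT

A 6-joint arm with a two-finger parallel gripper is mounted at the origin on a cart in front of the work surface, level with it; the furniture and walls round the work are solid. World frame = base frame: x ahead of the robot, y to its left, z up, the work surface at z = 0. Lengths are in mm, angles in rad, forces in N, time in s.
With the tool pointing down it reaches from about 400 to 925 mm from the base axis. Payload 12.5 kg.
Tool frame: the origin (TCP) lies midway between the tips of the shut fingers; the grasp point (between the pads) lies 19 mm behind it; z points along the fingers, y is the line along which they close (so a half turn about z gives the same grasp; the last joint's range is limited). The gripper opens to 95 mm and grips with 3 to 60 N. Pads are 20 mm wide; open, the fingers measure 119 mm over their backs; the gripper's body (75 mm by 180 mm) begins 59 mm behind the grasp point.
Start: joints at [0.995, 0.491, 1.559, -0, 1.092, -0.106], TCP at [282.93, 557.313, 214.661] pointing down, gripper open.
Joint ranges: [-3.1, 3.1], [-0.84, 2.19], [0.05, 2.79], [-1.13, 4.28], [0.06, 2.93], [-2.69, 2.69]. Speed limits (rad/s): [2.22, 2.22, 2.79, 3.14, 3.14, 3.14].

INTERFACE

Orientations are given as [roll, pitch, yaw] about the fixed x, y, z axes, in that order (R = Rz(yaw) Ry(pitch) Rx(roll)).
In Python, from cell import state, read_camera, camera_info, env gives the robot as it stands.
- The arm moves only by the tool move_arm, never from a script. Its argument "commands" is a list of rows, each a list of 3 entries, a list of its own where there are three numbers: the shift along the world's x, y, z in cm, then the turn, a rotation vector about the world's x, y, z in degrees, then the opening, from 0 (shut) to 1 (fully open). A call has 1 to 10 rows; each row shifts and turns the commanded pose from where the row before left it; what a row does not reach is not made up. A row lasts 1/10 s, in which the tool goes at most 50 mm and 8.59 degrees, less where a joint would pass 70% of its speed; a pose out of reach is approached as far as the arm can. A call with a gripper value outside its range is refused whole. The fingers move at their own pace and stop on an object; the grip force is fixed at half the most. Time passes only in rows, so rows that do not move let the fingers close. It gives the time, the measured TCP pose, the force, the opening and the grip force at its end, in the units of the state.
- state(): the state, without advancing time (a new reading comes with each control period).
- read_camera(name): name is "side" or "top"; returns the picture (480x640x3 uint8, blue, green, red); there is no depth.
- camera_info(name): a dict with "K" (3x3 intrinsics, pixels), "cam_to_world" (4x4, takes a point from camera to world coordinates). Camera axes: x right, y down, z forward; pixel columns grow to the right and rows downward; lengths in mm; the calibration is good to about 2 mm. A picture is of the moment at which its call begins. camera_info takes no time and is no camera call.
- env.job_done(): hands the job in; it is judged then, once.
The state is a dict: "t": time; "joints": joint angles; "qvel": joint speeds; "tau": joint torques, N m; "eef_pos": TCP position; "tcp_rot": TCP orientation; "ft_force": force on the tool from outside, world axes, zero at the start; "moment": the same for the moment, N m; "opening": opening from 0.0 (shut) to 1.0 (fully open); "grip_force": force on a finger pad.
Only numpy, scipy, OpenCV 4.12 (cv2) and the standard library are available. Lean on these libraries where they do the work, as an engineer would, in place of code of your own. Each camera call takes 0.05 s, during which the arm holds its last target. There are 200 camera calls.

## Working session

There is one attempt and no reset: what is moved stays moved. The work goes in short steps, Python scripts to look and compute and a tool call to move; the robot and the scene stay as the last step left them, time stands still between calls to the robot, and variables do not carry over. Pictures are saved under pics/ and viewed, at most 10 in all, crops included, and the job is handed in when it is done.

Besides the shell and the picture viewer there is one more tool, called after "Emit:" by a JSON object that holds its "api" and its "payload". move_arm: Moves the arm, as the interface text tells. Its arguments: {"type":"object","properties":{"commands":{"type":"array"}},"required":["commands"]}

```bash
mkdir -p pics; cat > h.py <<'E'
import numpy as np, cv2
from cell import state, read_camera, camera_info, env
def ray(cam,u,v,z):
    c=camera_info(cam);K=np.array(c["K"]);T=np.array(c["cam_to_world"])
    d=T[:3,:3]@np.linalg.inv(K)@[u,v,1.];o=T[:3,3]
    return (o+d*(z-o[2])/d[2]).round(1)
def proj(cam,p):
    c=camera_info(cam);K=np.array(c["K"]);T=np.linalg.inv(np.array(c["cam_to_world"]))
    q=K@(T[:3,:3]@np.array(p,float)+T[:3,3]);return (q[:2]/q[2]).round(1)
E
python3 - <<'E'
from h import *
for n in("top","side"):
    cv2.imwrite(f"pics/{n}0.png",read_camera(n)); c=camera_info(n); print(n,np.array(c["K"]).round(1).tolist(),np.array(c["cam_to_world"]).round(3).tolist())
print(state())
E
```

```text
top [[548.5, 0.0, 320.4], [0.0, 548.5, 243.9], [0.0, 0.0, 1.0]] [[0.018, -0.995, 0.094, 510.461], [-1.0, -0.019, -0.013, 126.029], [0.015, -0.093, -0.996, 1338.764], [0.0, 0.0, 0.0, 1.0]]
side [[563.6, 0.0, 310.9], [0.0, 563.6, 237.1], [0.0, 0.0, 1.0]] [[0.776, -0.435, 0.458, 47.373], [-0.631, -0.518, 0.578, -598.89], [-0.014, -0.737, -0.676, 898.606], [0.0, 0.0, 0.0, 1.0]]
{'t': 0.1, 'joints': array([ 9.95424173e-01,  4.91501459e-01,  1.55935104e+00,  1.62160759e-06,
        1.09171191e+00, -1.05603925e-01]), 'qvel': array([-0.00088205, -0.00193292, -0.00190295, -0.00035302, -0.00039957,
        0.00072307]), 'tau': array([ 2.59138302e-03, -6.13628626e+01, -2.58605057e+01,  6.93897181e-02,
        4.69382980e-02, -8.87716124e-05]), 'eef_pos': array([282.79728553, 557.1369691 , 214.13173559]), 'tcp_rot': array([-3.14062646e+00, -1.03861494e-04,  2.67182363e+00]), 'ft_force': array([-0.42853477, -0.1438468 ,  0.94894569]), 'moment': array([-0.02651288, -0.00651834, -0.03242835]), 'grip_force': 0.0, 'opening': 0.9984995240551067}
```

View pics/top0.png

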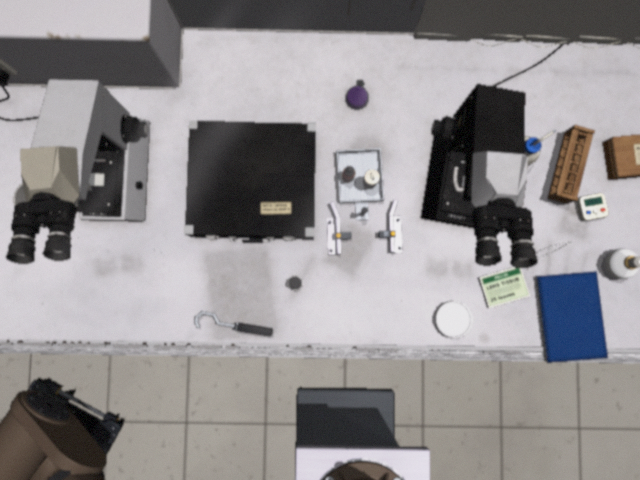

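View pics/side0.png

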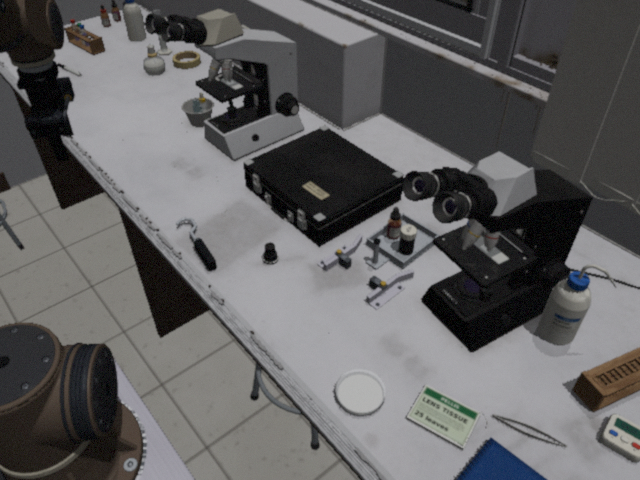

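Top view: the hook's handle is at about (254,328) with the crook at about (203,320). The eyepiece is at (293,283), the tray at (359,175), the dock at (365,230) and the dish at (452,319). I'll zoom in on the hook and dock for detail.

```bash
python3 - <<'E'
from h import *
t=cv2.imread("pics/top0.png");s=cv2.imread("pics/side0.png")
a=cv2.resize(t[300:345,185:285],(800,360),interpolation=cv2.INTER_CUBIC)
b=cv2.resize(t[145:260,320:410],None,fx=5,fy=5,interpolation=cv2.INTER_CUBIC)
cv2.imwrite("pics/hook.png",a);cv2.imwrite("pics/dock.png",b)
g=cv2.cvtColor(t,cv2.COLOR_BGR2GRAY)
m=(g[318:342,228:278]<75).astype(np.uint8)
n,l,st,ce=cv2.connectedComponentsWithStats(m);i=1+st[1:,4].argmax()
pts=np.argwhere(l==i)[:,::-1].astype(np.float32)+[228,318]
print(cv2.minAreaRect(pts.astype(np.float32)),st[i])
m=(g[268:298,280:305]<90).astype(np.uint8);n,l,st,ce=cv2.connectedComponentsWithStats(m);i=1+st[1:,4].argmax();print("eye",ce[i]+[280,268],st[i], ray("top",*(ce[i]+[280,268]),25))
print(ray("top",452,319,10))
E
```

```text
((254.0540771484375, 329.1756896972656), (34.03059005737305, 6.904757499694824), 9.462322235107422) [  9   6  35  11 224]
eye [294.3956044  282.75824176] [10 10 10 11 91] [539.8 169.3  25. ]
[ 459.8 -211.9   10. ]
```

View pics/hook.png

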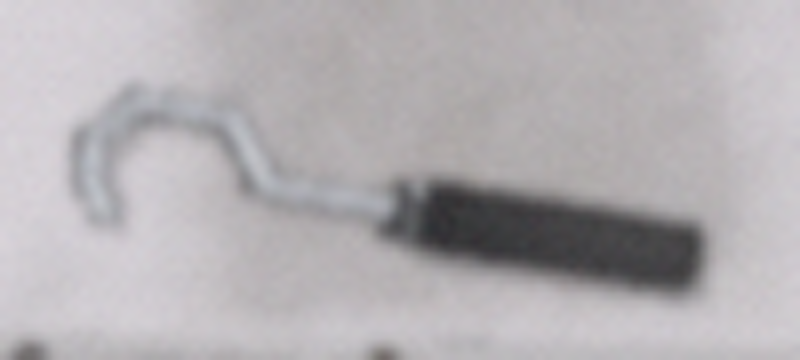

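View pics/dock.png

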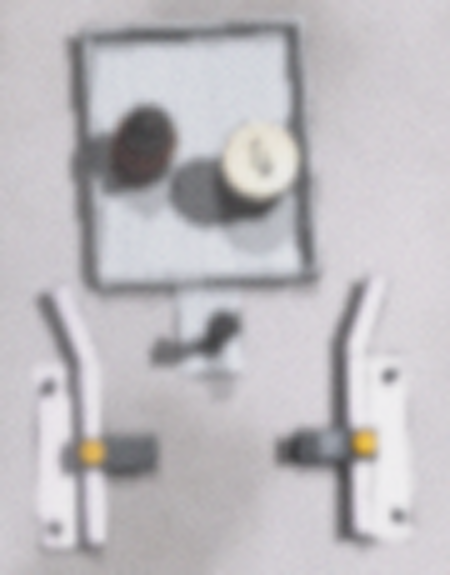

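The hook's crook opens towards the robot (image bottom) and its x axis runs left and slightly up. The post cap is at about (365.6,210) in full-picture pixels, and the dock mounting holes and knobs are symmetric about (364.5,235).

```bash
python3 - <<'E'
from h import *
H=lambda x,y:(185+x/8-.5,300+y/8-.5); D=lambda x,y:(320+x/5-.4,145+y/5-.4)
P=lambda l,p,z:print(l,ray("top",*p,z))
print("handle",ray("top",254.2,329.2,26)); a=ray("top",*H(412,212),26);b=ray("top",*H(700,255),26);print(a,b,(a+b)/2,np.degrees(np.arctan2(*(a-b)[1::-1])))
P("rod start",H(385,203),15);P("crook outer",H(82,165),15)
P("cap",D(228,325),70)
for n,q,z in(("holeLf",(48,387),4),("holeLn",(53,527),4),("holeRf",(390,375),4),("holeRn",(398,515),4),("knobL",(92,452),30),("knobR",(365,443),30),("trayFL",(95,285),22),("trayFR",(312,275),22),("trayBL",(75,38),22),("trayBR",(298,25),22)):P(n,D(*q),z)
# side view cap
s=cv2.imread("pics/side0.png");print(proj("side",[690,38,70]),proj("side",[690,38,5]))
cv2.imwrite("pics/sidedock.png",cv2.resize(s[200:310,310:450],(700,550),interpolation=cv2.INTER_CUBIC))
E
```

```text
handle [428.5 261.9  26. ]
[435.3 305.1  26. ] [424.1 219.7  26. ] [429.7 262.4  26. ] 82.52844082340764
rod start [437.2 314.7  15. ]
crook outer [446.9 405.2  15. ]
cap [712.6   6.   70. ]
holeLf [690.6  87.9   4. ]
holeLn [621.7  84.3   4. ]
holeRf [699.8 -80.3   4. ]
holeRn [630.7 -84.5   4. ]
knobL [656.  67.  30.]
knobR [662.9 -64.4  30. ]
trayFL [738.6  66.4  22. ]
trayFR [745.6 -39.3  22. ]
trayBL [860.9  77.9  22. ]
trayBR [869.7 -31.5  22. ]
[360.7 237.7] [359.4 259. ]
```

View pics/sidedock.png

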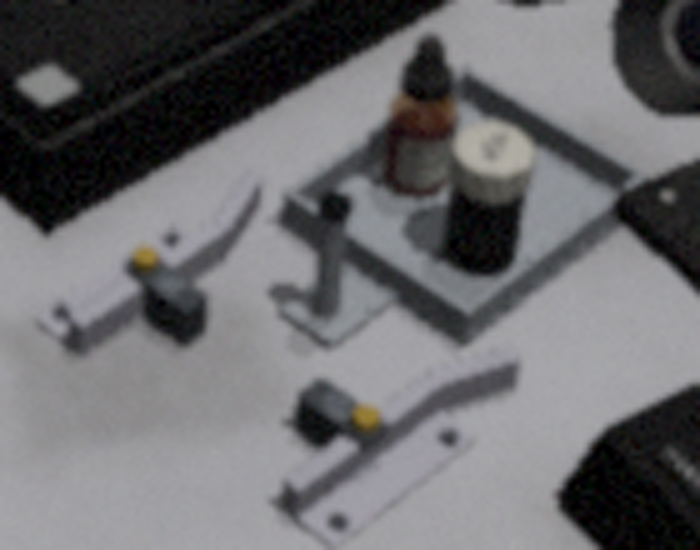

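Emit:
{"api": "move_arm", "payload": {"commands": [[[1.4,-3.0,-1.0],[0,0,-7],1],[[1.5,-3.0,-1.0],[0,0,-7],1],[[1.5,-3.0,-1.0],[0,0,-7],1],[[1.5,-3.0,-1.0],[0,0,-7],1],[[1.5,-3.0,-1.0],[0,0,-7],1],[[1.5,-3.0,-1.0],[0,0,-7],1],[[1.5,-3.0,-1.0],[0,0,-7],1],[[1.5,-3.0,-1.0],[0,0,-7],1],[[1.4,-2.8,-1.0],[0,0,-7],1],[[1.3,-2.7,-1.0],[0,0,-7],0.8]]}}

```text
t: 1.1
eef_pos: [429.3, 261.0, 114.2]
tcp_rot: [-3.141, 0.0, 1.445]
ft_force: [0.1, 0.3, 0.0]
opening: 0.963
grip_force: 0.0
```

```bash
python3 - <<'E'
from h import *
s=state();print(s["t"],s["eef_pos"],np.degrees(s["tcp_rot"]),s["ft_force"])
def tri(a,b):
    A=[];B=[]
    for cam,(u,v) in(("top",a),("side",b)):
        c=camera_info(cam);K=np.array(c["K"]);T=np.array(c["cam_to_world"]);d=T[:3,:3]@np.linalg.inv(K)@[u,v,1.];d/=np.linalg.norm(d);M=np.eye(3)-np.outer(d,d);A.append(M);B.append(M@T[:3,3])
    return np.linalg.solve(sum(A),sum(B)).round(1)
print("cap",tri((365.2,209.6),(376.6,240.9)),"base",ray("side",374.6,262,5),"cap side",ray("side",376.6,240.9,70))
print("holes side",[ray("side",310+x/5-.4,200+y/5-.4,4) for x,y in((170,238),(62,315),(450,437),(338,522))])
i=read_camera("side");cv2.imwrite("pics/side1.png",cv2.resize(i[180:320,120:300],(720,560),interpolation=cv2.INTER_CUBIC))
E
```

```text
1.1 [429.33848531 261.00379081 114.155812  ] [-1.79992799e+02  9.59670104e-03  8.27868782e+01] [0.07747535 0.30740423 0.0218139 ]
cap [710.8   7.3  70.5] base [709.6   9.4   5. ] cap side [709.3   8.7  70. ]
holes side [array([689.1,  90.5,   4. ]), array([619. ,  84.1,   4. ]), array([698.8, -78.5,   4. ]), array([629. , -82.2,   4. ])]
```

Emit:
{"api": "move_arm", "payload": {"commands": [[[0,0.1,-2.0],[0,0,0],0.8],[[0,0,-3.0],[0,0,0],0.7],[[0,0,-3.0],[0,0,0],0.7],[[0,0,-2.0],[0,0,0],0.7],[[0,0,-0.8],[0,0,0],0.7],[[0,0,0],[0,0,0],0.7]]}}

```text
t: 1.75
eef_pos: [428.5, 263.2, 5.9]
tcp_rot: [-3.14, 0.001, 1.45]
ft_force: [0.2, -1.0, 0.2]
opening: 0.7
grip_force: 0.0
```

```bash
python3 - <<'E'
from h import *
i=read_camera("side");cv2.imwrite("pics/side2.png",cv2.resize(i[180:320,120:300],(720,560),interpolation=cv2.INTER_CUBIC))
E
```

```text
(no output)
```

View pics/side2.png

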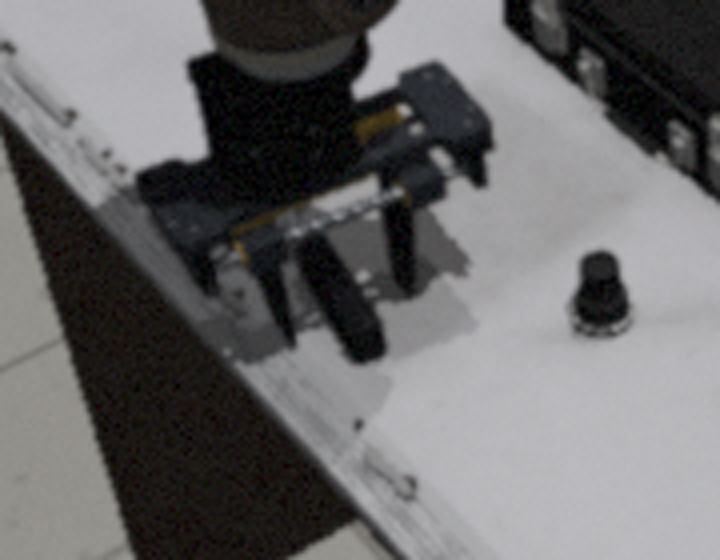

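The handle stands between the fingers, which straddle it at crop x 290 and 405. Closing now.

Emit:
{"api": "move_arm", "payload": {"commands": [[[0,0,0],[0,0,0],0.4],[[0,0,0],[0,0,0],0.2],[[0,0,0],[0,0,0],0.1],[[0,0,0],[0,0,0],0.0],[[0,0,0],[0,0,0],0.0],[[0,0,0],[0,0,0],0.0],[[0,0,0],[0,0,0],0.0]]}}

```text
t: 2.5
eef_pos: [428.8, 263.3, 6.7]
tcp_rot: [-3.142, 0.0, 1.45]
ft_force: [-0.3, 0.1, 1.7]
opening: 0.207
grip_force: 30.0
```

Emit:
{"api": "move_arm", "payload": {"commands": [[[0,0,2.0],[0,0,0],0],[[0,0,4.0],[0,0,0],0],[[0,0,4.0],[0,0,0],0],[[0,0,3.5],[0,0,0],0]]}}

```text
t: 2.9
eef_pos: [428.8, 263.2, 143.4]
tcp_rot: [3.141, -0.0, 1.45]
ft_force: [0.8, 0.0, -1.0]
opening: 0.211
grip_force: 30.0
```

Emit:
{"api": "move_arm", "payload": {"commands": [[[1.0,-2.6,0],[0,0,-7.9],0],[[1.5,-2.6,0],[0,0,-8.0],0],[[1.5,-2.6,0],[0,0,-8.0],0],[[1.5,-2.6,0],[0,0,-8.0],0],[[1.5,-2.6,0],[0,0,-8.0],0],[[1.5,-2.6,0],[0,0,-8.0],0],[[1.5,-2.6,0],[0,0,-8.0],0],[[1.5,-2.6,0],[0,0,-8.0],0],[[1.5,-2.6,0],[0,0,-8.0],0],[[1.5,-2.6,0],[0,0,-7.7],0]]}}

```text
t: 3.9
eef_pos: [574.2, 2.1, 141.4]
tcp_rot: [-3.142, 0.001, 0.055]
ft_force: [0.2, 0.3, -0.5]
opening: 0.208
grip_force: 30.0
```

Emit:
{"api": "move_arm", "payload": {"commands": [[[0,0,0],[0,0,0],0],[[0,0,0],[0,0,0],0],[[0,0,0],[0,0,0],0]]}}

```text
t: 4.2
eef_pos: [573.3, 4.0, 141.5]
tcp_rot: [-3.141, 0.001, 0.063]
ft_force: [0.2, 0.6, -1.1]
opening: 0.212
grip_force: 30.0
```

```bash
python3 - <<'E'
from h import *
s=state();print(s["t"],s["eef_pos"],np.degrees(s["tcp_rot"]),s["ft_force"],s["moment"],s["joints"])
t=read_camera("top");i=read_camera("side")
cv2.imwrite("pics/c3.png",np.hstack([cv2.resize(t[150:270,320:420],(400,480),interpolation=cv2.INTER_CUBIC),cv2.resize(i[190:310,300:400],(400,480),interpolation=cv2.INTER_CUBIC)]))
E
```

```text
4.2 [573.33834433   3.95722218 141.46026548] [-1.79990825e+02  4.64556970e-02  3.58873923e+00] [ 0.23083566  0.60571996 -1.10451859] [-0.02216722  0.17841403 -0.02645154] [-1.08300230e-01  5.03082715e-01  1.76677686e+00  2.59473188e-05
  8.72559306e-01  1.39984416e+00]
```

View pics/c3.png

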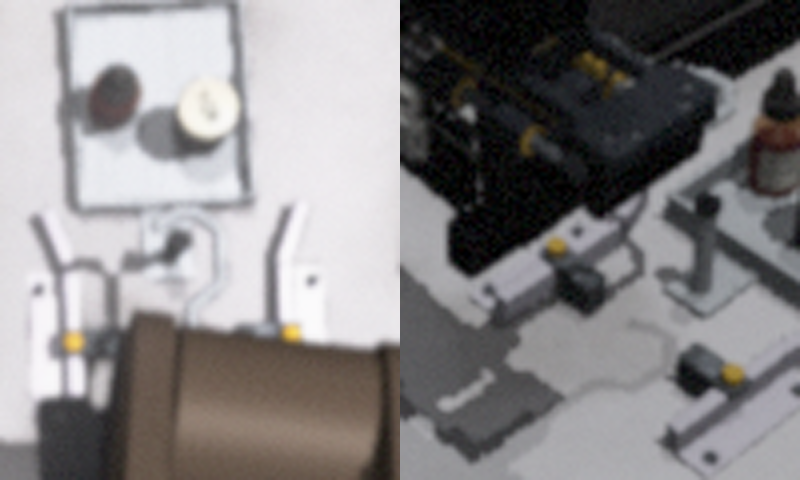

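The crook is seen in the top panel: outer end at about (178,207), right-hand rod at (218,245), tip at (148,232), 4x crop. The post cap is at (178,240).

```bash
python3 - <<'E'
from h import *
D=lambda x,y:(320+x/4-.5,150+y/4-.5)
e=np.array([573.3,4.0]);th=np.radians(3.6);R=np.array([[np.cos(th),np.sin(th)],[-np.sin(th),np.cos(th)]])
for n,p in(("outer",(180,206)),("rodR",(218,245)),("tip",(148,232)),("bend",(190,310))):
    w=ray("top",*D(*p),150); print(n,w,"tool",R@(w[:2]-e))
print("cap",ray("top",*D(178,239),70))
E
```

```text
outer [718.9  15.3 150. ] tool [146.02222453   2.13540239]
rodR [697.7  -5.8 150. ] tool [123.53917793 -17.59180257]
tip [704.1  32.7 150. ] tool [132.34398399  20.43036715]
bend [661.5   9.2 150. ] tool [88.35246815 -0.34838483]
cap [713.3   8.8  70. ]
```

Emit:
{"api": "move_arm", "payload": {"commands": [[[1.0,-0.2,0],[0,0,0],0],[[1.0,-0.2,0],[0,0,0],0],[[0,0,0],[0,0,0],0],[[0,0,-1.5],[0,0,0],0],[[0,0,-1.5],[0,0,0],0],[[0,0,-1.5],[0,0,0],0],[[0,0,0],[0,0,0],0],[[0,0,0],[0,0,0],0]]}}

```text
t: 5.1
eef_pos: [594.0, -0.7, 96.8]
tcp_rot: [3.142, 0.0, 0.061]
ft_force: [-0.0, -0.0, -0.5]
opening: 0.209
grip_force: 30.0
```

```bash
python3 - <<'E'
from h import *
t=read_camera("top");i=read_camera("side")
cv2.imwrite("pics/c4.png",np.hstack([cv2.resize(t[180:240,335:395],(400,400),interpolation=cv2.INTER_CUBIC),cv2.resize(i[210:280,340:410],(400,400),interpolation=cv2.INTER_CUBIC)]))
E
```

```text
(no output)
```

View pics/c4.png

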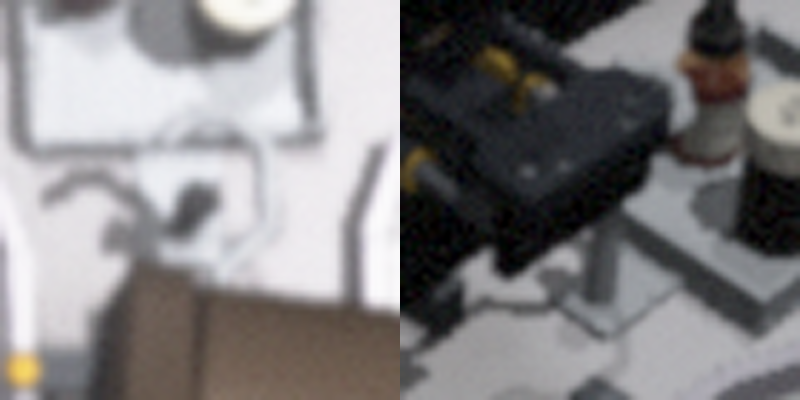

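The crook encircles the cap in the top view: cap at (205,195), crook outer at (210,117), right rod at (262,190).

```bash
python3 - <<'E'
from h import *
k=60/400;D=lambda x,y:(335+x*k-.5,180+y*k-.5)
c=ray("top",*D(205,193),72)
e=np.array([594.0,-.7]);th=np.radians(3.5);R=np.array([[np.cos(th),np.sin(th)],[-np.sin(th),np.cos(th)]])
for n,p in(("outer",(210,117)),("rodR",(264,190))):
    w=ray("top",*D(*p),105); print(n,w,"tool",R@(w[:2]-e))
print("cap",c,"tool",R@(c[:2]-e))
E
```

```text
outer [736.    7.8 105. ] tool [142.25405396  -0.18474683]
rodR [711.1 -11.  105. ] tool [116.25278494 -17.4295724 ]
cap [715.    6.1  72. ] tool [121.18944068  -0.59955665]
```

Emit:
{"api": "move_arm", "payload": {"commands": [[[0.2,-0.1,0],[0,0,0],0],[[0,0,-1.0],[0,0,0],0],[[0,0,-1.0],[0,0,0],0],[[0,0,-0.8],[0,0,0],0],[[0,0,-0.8],[0,0,0],0],[[0,0,0],[0,0,0],0]]}}

```text
t: 5.8
eef_pos: [595.3, -1.6, 59.2]
tcp_rot: [-3.141, 0.002, 0.061]
ft_force: [-0.2, -0.1, -1.2]
opening: 0.21
grip_force: 30.0
```

Emit:
{"api": "move_arm", "payload": {"commands": [[[0,0,-0.8],[0,0,0],0],[[0,0,-0.8],[0,0,0],0],[[0,0,-0.8],[0,0,0],0],[[0,0,-0.8],[0,0,0],0],[[0,0,0],[0,0,0],0],[[0,0,0],[0,0,0],0]]}}

```text
t: 6.4
eef_pos: [595.9, -1.7, 28.5]
tcp_rot: [3.142, 0.0, 0.061]
ft_force: [0.3, -0.0, -1.1]
opening: 0.212
grip_force: 30.0
```

Emit:
{"api": "move_arm", "payload": {"commands": [[[-0.3,0,0],[0,0,0],0],[[-0.3,0,0],[0,0,0],0],[[-0.3,0,0],[0,0,0],0],[[-0.3,-0.1,0],[0,0,0],0],[[-0.2,0,0],[0,0,0],0],[[-0.2,0,0],[0,0,0],0],[[-0.2,0,0],[0,0,0],0]]}}

```text
t: 7.1
eef_pos: [578.4, -2.7, 28.9]
tcp_rot: [3.141, -0.001, 0.061]
ft_force: [2.3, 0.3, -0.6]
opening: 0.213
grip_force: 30.0
```

Emit:
{"api": "move_arm", "payload": {"commands": [[[-0.2,0,0],[0,0,0],0],[[-0.2,0,0],[0,0,0],0],[[-0.2,-0.1,0],[0,0,0],0],[[-0.2,0,0],[0,0,0],0],[[-0.2,0,0],[0,0,0],0]]}}

```text
t: 7.6
eef_pos: [567.9, -3.8, 28.8]
tcp_rot: [3.141, -0.0, 0.061]
ft_force: [3.7, 0.3, -0.5]
opening: 0.206
grip_force: 30.0
```

Emit:
{"api": "move_arm", "payload": {"commands": [[[-0.3,0,0],[0,0,0],0],[[-0.3,0,0],[0,0,0],0],[[-0.3,-0.1,0],[0,0,0],0],[[-0.3,0,0],[0,0,0],0],[[-0.3,0,0],[0,0,0],0],[[-0.3,0,0],[0,0,0],0],[[-0.3,-0.1,0],[0,0,0],0],[[-0.3,0,0],[0,0,0],0],[[-0.2,0,0],[0,0,0],0]]}}

```text
t: 8.5
eef_pos: [541.7, -5.7, 28.7]
tcp_rot: [3.141, -0.0, 0.061]
ft_force: [5.1, -0.7, -0.3]
opening: 0.208
grip_force: 30.0
```

```bash
python3 - <<'E'
from h import *
s=state();print(s["ft_force"],s["eef_pos"])
t=read_camera("top");i=read_camera("side")
cv2.imwrite("pics/c5.png",np.hstack([cv2.resize(t[150:250,325:405],(400,500),interpolation=cv2.INTER_CUBIC),cv2.resize(i[200:300,320:400],(400,500),interpolation=cv2.INTER_CUBIC)]))
E
```

```text
[ 5.12775532 -0.70038066 -0.26641169] [541.66499285  -5.71943843  28.70436245]
```

View pics/c5.png

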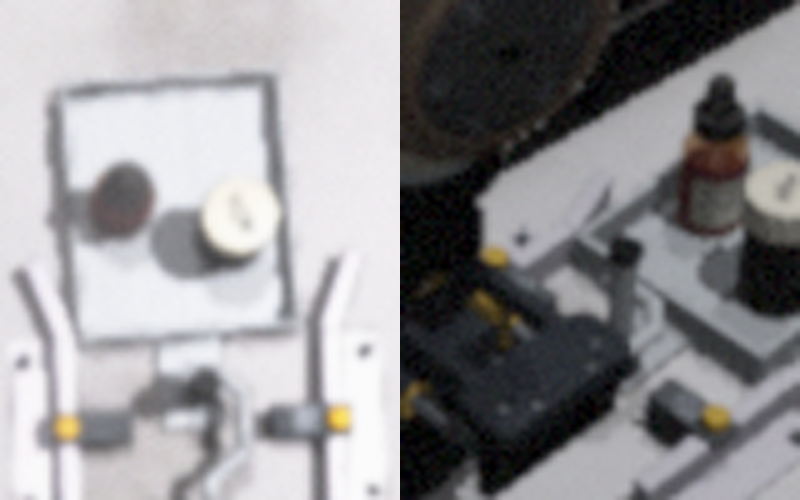

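The tray is square to the rails, with its front wall at row about 335 of the crop and the block faces at about 408, so about 34 mm remain.

Emit:
{"api": "move_arm", "payload": {"commands": [[[-0.2,0,0],[0,0,0],0],[[-0.3,0,0],[0,0,0],0],[[-0.3,-0.1,0],[0,0,0],0],[[-0.3,0,0],[0,0,0],0],[[-0.3,0,0],[0,0,0],0],[[-0.3,0,0],[0,0,0],0],[[-0.2,0,0],[0,0,0],0],[[-0.2,-0.1,0],[0,0,0],0]]}}

```text
t: 9.4
eef_pos: [520.7, -7.6, 28.6]
tcp_rot: [3.142, 0.0, 0.061]
ft_force: [2.4, 0.4, -0.6]
opening: 0.209
grip_force: 30.0
```

Emit:
{"api": "move_arm", "payload": {"commands": [[[-0.1,0,0],[0,0,0],0],[[-0.1,0,0],[0,0,0],0],[[-0.1,0,0],[0,0,0],0]]}}

```text
t: 9.7
eef_pos: [517.9, -7.7, 28.7]
tcp_rot: [3.141, -0.0, 0.061]
ft_force: [2.9, -0.2, -0.3]
opening: 0.21
grip_force: 30.0
```

Emit:
{"api": "move_arm", "payload": {"commands": [[[-0.1,0,0],[0,0,0],0],[[-0.1,0,0],[0,0,0],0],[[-0.1,0,0],[0,0,0],0]]}}

```text
t: 10.0
eef_pos: [514.9, -7.7, 28.7]
tcp_rot: [3.141, 0.0, 0.061]
ft_force: [3.3, -0.4, -1.9]
opening: 0.21
grip_force: 30.0
```

Emit:
{"api": "move_arm", "payload": {"commands": [[[-0.1,0,0],[0,0,0],0],[[-0.1,0,0],[0,0,0],0]]}}

```text
t: 10.2
eef_pos: [512.8, -7.7, 28.7]
tcp_rot: [3.142, 0.0, 0.061]
ft_force: [2.3, -0.3, -1.6]
opening: 0.206
grip_force: 30.0
```

Emit:
{"api": "move_arm", "payload": {"commands": [[[-0.1,0,0],[0,0,0],0],[[-0.1,0,0],[0,0,0],0]]}}

```text
t: 10.4
eef_pos: [510.9, -7.7, 28.7]
tcp_rot: [3.141, -0.0, 0.061]
ft_force: [2.7, 1.1, -1.8]
opening: 0.21
grip_force: 30.0
```

Emit:
{"api": "move_arm", "payload": {"commands": [[[-0.05,0,0],[0,0,0],0],[[-0.05,0,0],[0,0,0],0]]}}

```text
t: 10.6
eef_pos: [509.9, -7.7, 28.7]
tcp_rot: [3.141, -0.0, 0.061]
ft_force: [2.6, 0.1, -1.2]
opening: 0.208
grip_force: 30.0
```

Emit:
{"api": "move_arm", "payload": {"commands": [[[-0.05,0,0],[0,0,0],0],[[-0.05,0,0],[0,0,0],0]]}}

```text
t: 10.8
eef_pos: [508.9, -7.7, 28.7]
tcp_rot: [3.142, 0.0, 0.061]
ft_force: [3.5, 0.5, -1.1]
opening: 0.207
grip_force: 30.0
```

Emit:
{"api": "move_arm", "payload": {"commands": [[[-0.05,0,0],[0,0,0],0],[[-0.05,0,0],[0,0,0],0]]}}

```text
t: 11.0
eef_pos: [507.9, -7.7, 28.7]
tcp_rot: [3.141, -0.0, 0.061]
ft_force: [2.4, 1.1, -2.2]
opening: 0.208
grip_force: 30.0
```

Emit:
{"api": "move_arm", "payload": {"commands": [[[-0.05,0,0],[0,0,0],0],[[-0.05,0,0],[0,0,0],0]]}}

```text
t: 11.2
eef_pos: [507.1, -7.7, 28.7]
tcp_rot: [3.141, -0.001, 0.061]
ft_force: [3.7, 0.9, -1.8]
opening: 0.211
grip_force: 30.0
```

Emit:
{"api": "move_arm", "payload": {"commands": [[[-0.05,0,0],[0,0,0],0],[[-0.05,0,0],[0,0,0],0]]}}

```text
t: 11.4
eef_pos: [506.1, -7.6, 28.7]
tcp_rot: [3.141, -0.0, 0.061]
ft_force: [5.6, 1.4, -2.6]
opening: 0.209
grip_force: 30.0
```

Emit:
{"api": "move_arm", "payload": {"commands": [[[-0.05,0,0],[0,0,0],0],[[-0.05,0,0],[0,0,0],0]]}}

```text
t: 11.6
eef_pos: [505.8, -7.7, 28.8]
tcp_rot: [3.141, -0.002, 0.061]
ft_force: [9.0, 1.9, -3.6]
opening: 0.212
grip_force: 30.0
```

Emit:
{"api": "move_arm", "payload": {"commands": [[[-0.05,0,0],[0,0,0],0],[[0,0,0],[0,0,0],0]]}}

```text
t: 11.8
eef_pos: [505.7, -7.8, 28.9]
tcp_rot: [3.141, -0.003, 0.061]
ft_force: [8.9, 1.4, -4.3]
opening: 0.205
grip_force: 30.0
```

Emit:
{"api": "move_arm", "payload": {"commands": [[[-0.05,0,0],[0,0,0],0],[[0,0,0],[0,0,0],0]]}}

```text
t: 12.0
eef_pos: [505.6, -7.8, 28.9]
tcp_rot: [3.141, -0.004, 0.061]
ft_force: [11.8, 1.7, -4.5]
opening: 0.212
grip_force: 30.0
```

Emit:
{"api": "move_arm", "payload": {"commands": [[[0,0,0],[0,0,0],0],[[0,0,0],[0,0,0],0]]}}

```text
t: 12.2
eef_pos: [505.7, -7.8, 28.9]
tcp_rot: [3.141, -0.004, 0.061]
ft_force: [11.4, 1.6, -4.0]
opening: 0.21
grip_force: 30.0
```

Emit:
{"api": "move_arm", "payload": {"commands": [[[0,0,0],[0,0,0],0],[[0,0,0],[0,0,0],0]]}}

```text
t: 12.4
eef_pos: [505.7, -7.8, 28.9]
tcp_rot: [3.141, -0.004, 0.061]
ft_force: [10.4, 2.0, -4.8]
opening: 0.207
grip_force: 30.0
```

```bash
python3 - <<'E'
from h import *
print(state()["ft_force"])
t=read_camera("top");print(state()["ft_force"]);i=read_camera("side");print(state()["ft_force"])
cv2.imwrite("pics/c6.png",np.hstack([cv2.resize(t[160:260,325:405],(400,500),interpolation=cv2.INTER_CUBIC),cv2.resize(i[200:300,320:400],(400,500),interpolation=cv2.INTER_CUBIC)]))
E
```

```text
[10.3607196   1.95187049 -4.81811548]
[11.21355974  1.66346281 -4.38162475]
[10.93458568  1.98093951 -4.47669791]
```

View pics/c6.png

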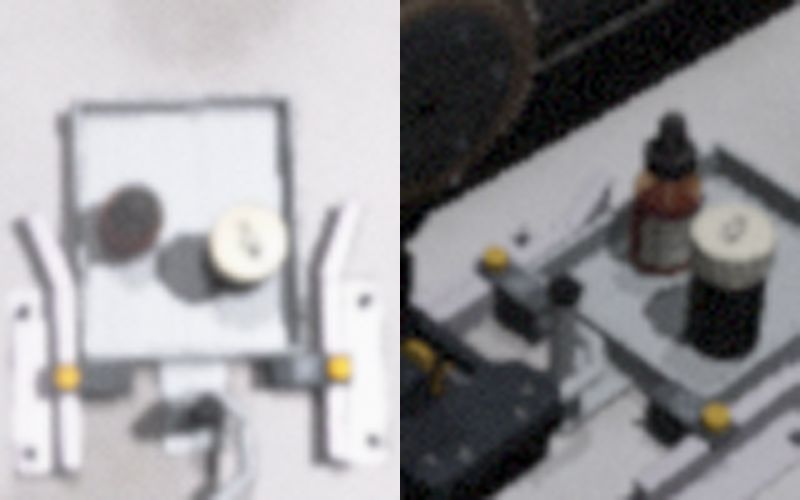

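The tray's front wall is against both blocks at row about 360 (both sides). I'll raise the pull slightly to mid-range and hold.

Emit:
{"api": "move_arm", "payload": {"commands": [[[-0.02,0,0],[0,0,0],0],[[0,0,0],[0,0,0],0],[[0,0,0],[0,0,0],0],[[0,0,0],[0,0,0],0],[[0,0,0],[0,0,0],0]]}}

```text
t: 13.0
eef_pos: [505.6, -7.9, 29.0]
tcp_rot: [3.141, -0.004, 0.061]
ft_force: [11.3, 1.9, -4.3]
opening: 0.207
grip_force: 30.0
```

Emit:
{"api": "move_arm", "payload": {"commands": [[[0,0,0],[0,0,0],0],[[0,0,0],[0,0,0],0],[[0,0,0],[0,0,0],0],[[0,0,0],[0,0,0],0]]}}

```text
t: 13.4
eef_pos: [505.6, -7.9, 29.0]
tcp_rot: [3.141, -0.004, 0.061]
ft_force: [11.1, 2.0, -5.2]
opening: 0.208
grip_force: 30.0
```

Emit:
{"api": "move_arm", "payload": {"commands": [[[0,0,0],[0,0,0],0],[[0,0,0],[0,0,0],0],[[0,0,0],[0,0,0],0],[[0,0,0],[0,0,0],0]]}}

```text
t: 13.8
eef_pos: [505.6, -7.8, 28.9]
tcp_rot: [3.141, -0.004, 0.061]
ft_force: [11.4, 0.9, -3.9]
opening: 0.211
grip_force: 30.0
```

Emit:
{"api": "move_arm", "payload": {"commands": [[[0.1,0,0],[0,0,0],0],[[0.2,0,0],[0,0,0],0],[[0.3,0,0],[0,0,0],0],[[0.3,0.05,0],[0,0,0],0],[[0.3,0,0],[0,0,0],0],[[0.3,0,0],[0,0,0],0],[[0,0,0],[0,0,0],0],[[0,0,0],[0,0,0],0]]}}

```text
t: 14.6
eef_pos: [518.6, -7.2, 28.6]
tcp_rot: [3.142, 0.0, 0.061]
ft_force: [-0.3, -0.1, -2.4]
opening: 0.208
grip_force: 30.0
```

```bash
python3 - <<'E'
from h import *
s=state();print(s["ft_force"],s["eef_pos"])
t=read_camera("top")
cv2.imwrite("pics/c7.png",cv2.resize(t[200:270,330:400],(490,490),interpolation=cv2.INTER_CUBIC))
E
```

```text
[-0.27865249 -0.05049693 -2.37822468] [518.61712077  -7.18640005  28.5902836 ]
```

View pics/c7.png

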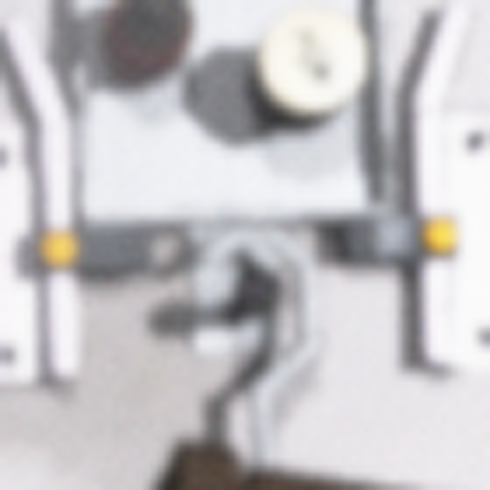

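Emit:
{"api": "move_arm", "payload": {"commands": [[[0.3,-0.1,0],[0,0,0],0],[[0,0,0],[0,0,0],0],[[0,0,0.8],[0,0,0],0],[[0,0,0.8],[0,0,0],0],[[0,0,0.6],[0,0,0],0]]}}

```text
t: 15.15
eef_pos: [521.9, -8.2, 51.7]
tcp_rot: [3.141, -0.001, 0.061]
ft_force: [0.9, -0.1, -0.2]
opening: 0.209
grip_force: 30.0
```

Emit:
{"api": "move_arm", "payload": {"commands": [[[0,0,0.5],[0,0,0],0],[[0,0,0.5],[0,0,0],0]]}}

```text
t: 15.35
eef_pos: [521.8, -8.2, 61.3]
tcp_rot: [3.141, -0.0, 0.061]
ft_force: [0.6, 0.9, -1.6]
opening: 0.209
grip_force: 30.0
```

Emit:
{"api": "move_arm", "payload": {"commands": [[[0,0,0.5],[0,0,0],0],[[0,0,0.5],[0,0,0],0]]}}

```text
t: 15.55
eef_pos: [521.7, -8.2, 71.1]
tcp_rot: [3.142, 0.0, 0.061]
ft_force: [1.0, -0.4, -1.4]
opening: 0.209
grip_force: 30.0
```

Emit:
{"api": "move_arm", "payload": {"commands": [[[0,0,1.5],[0,0,0],0],[[0,0,2.0],[0,0,0],0],[[0,0,2.0],[0,0,0],0],[[0,0,1.5],[0,0,0],0]]}}

```text
t: 15.95
eef_pos: [521.8, -8.2, 141.9]
tcp_rot: [3.141, -0.001, 0.061]
ft_force: [-0.4, -0.4, -1.4]
opening: 0.209
grip_force: 30.0
```

Emit:
{"api": "move_arm", "payload": {"commands": [[[-0.9,2.7,0],[0,0,7.9],0],[[-0.9,2.7,0],[0,0,7.9],0],[[-0.9,2.7,0],[0,0,7.9],0],[[-0.9,2.7,0],[0,0,7.9],0],[[-0.9,2.7,0],[0,0,7.9],0],[[-0.9,2.7,0],[0,0,7.9],0],[[-0.9,2.7,0],[0,0,7.9],0],[[-0.9,2.7,0],[0,0,7.9],0],[[-0.9,2.7,0],[0,0,7.9],0],[[-0.9,2.7,0],[0,0,7.9],0]]}}

```text
t: 16.95
eef_pos: [431.2, 262.9, 140.9]
tcp_rot: [3.142, 0.0, 1.445]
ft_force: [0.6, 0.6, -1.9]
opening: 0.21
grip_force: 30.0
```

Emit:
{"api": "move_arm", "payload": {"commands": [[[0,0,-3.0],[0,0,0],0],[[0,0,-3.0],[0,0,0],0],[[0,0,-3.0],[0,0,0],0],[[0,0,-1.5],[0,0,0],0],[[0,0,0],[0,0,0],0]]}}

```text
t: 17.45
eef_pos: [430.8, 261.4, 34.0]
tcp_rot: [-3.139, 0.002, 1.44]
ft_force: [-0.5, -0.8, -0.9]
opening: 0.21
grip_force: 30.0
```

```bash
python3 - <<'E'
from h import *
s=state();print(s["t"],s["ft_force"],s["eef_pos"],np.degrees(s["tcp_rot"]))
E
```

```text
17.45 [-0.4788329  -0.78994354 -0.90151591] [430.82244737 261.41530486  34.04581376] [-1.79825267e+02  1.09298015e-01  8.24811364e+01]
```

Underside is about 27 mm up; lower to contact.

Emit:
{"api": "move_arm", "payload": {"commands": [[[0,0,-1.0],[0,0,0],0],[[0,0,-0.8],[0,0,0],0],[[0,0,-0.3],[0,0,0],0],[[0,0,-0.2],[0,0,0],0],[[0,0,0],[0,0,0],0]]}}

```text
t: 17.95
eef_pos: [431.8, 261.8, 12.7]
tcp_rot: [3.141, -0.0, 1.44]
ft_force: [0.0, -1.4, -1.0]
opening: 0.208
grip_force: 30.0
```

Emit:
{"api": "move_arm", "payload": {"commands": [[[0,0,-0.1],[0,0,0],0],[[0,0,-0.1],[0,0,0],0],[[0,0,0],[0,0,0],0]]}}

```text
t: 18.25
eef_pos: [431.7, 261.8, 10.7]
tcp_rot: [3.141, -0.0, 1.44]
ft_force: [0.3, 1.0, -1.0]
opening: 0.207
grip_force: 30.0
```

Emit:
{"api": "move_arm", "payload": {"commands": [[[0,0,-0.1],[0,0,0],0],[[0,0,-0.1],[0,0,0],0],[[0,0,0],[0,0,0],0]]}}

```text
t: 18.55
eef_pos: [431.7, 261.8, 8.5]
tcp_rot: [-3.142, 0.0, 1.44]
ft_force: [0.8, -0.9, -0.8]
opening: 0.208
grip_force: 30.0
```

Emit:
{"api": "move_arm", "payload": {"commands": [[[0,0,-0.1],[0,0,0],0],[[0,0,-0.1],[0,0,0],0],[[0,0,0],[0,0,0],0]]}}

```text
t: 18.85
eef_pos: [431.8, 261.8, 6.8]
tcp_rot: [3.141, -0.0, 1.44]
ft_force: [0.6, -0.0, 1.1]
opening: 0.209
grip_force: 30.0
```

Contact made (Fz up 2 N, same height as at pickup). Release and rise.

Emit:
{"api": "move_arm", "payload": {"commands": [[[0,0,0],[0,0,0],0.3],[[0,0,0],[0,0,0],0.5],[[0,0,0],[0,0,0],0.7],[[0,0,0],[0,0,0],0.7],[[0,0,0],[0,0,0],0.7],[[0,0,0],[0,0,0],0.7]]}}

```text
t: 19.45
eef_pos: [431.8, 261.8, 6.7]
tcp_rot: [3.141, 0.0, 1.44]
ft_force: [-0.4, 0.5, -0.5]
opening: 0.654
grip_force: 0.0
```

Emit:
{"api": "move_arm", "payload": {"commands": [[[0,0,1.0],[0,0,0],0.7],[[0,0,3.0],[0,0,0],0.7],[[0,0,4.0],[0,0,0],0.7],[[0,0,4.0],[0,0,0],0.7],[[0,0,3.0],[0,0,0],0.7],[[-1.5,4.0,2.0],[0,0,0],0.7],[[-1.5,4.0,2.0],[0,0,0],0.7],[[-1.5,4.0,1.0],[0,0,0],0.7],[[-1.5,4.0,0],[0,0,0],0.7],[[-1.0,3.0,0],[0,0,0],0.7]]}}

```text
t: 20.45
eef_pos: [360.4, 453.8, 208.0]
tcp_rot: [3.141, -0.001, 1.441]
ft_force: [0.5, 0.5, 0.3]
opening: 0.701
grip_force: 0.0
```

```bash
python3 - <<'E'
from h import *
s=state();print(s["t"],s["ft_force"],s["eef_pos"],s["opening"])
t=read_camera("top");t0=cv2.imread("pics/top0.png");cv2.imwrite("pics/end.png",t)
g=cv2.cvtColor(t,cv2.COLOR_BGR2GRAY);g0=cv2.cvtColor(t0,cv2.COLOR_BGR2GRAY)
def blob(g,y0,y1,x0,x1,th):
    n,l,st,ce=cv2.connectedComponentsWithStats((g[y0:y1,x0:x1]<th).astype(np.uint8));i=1+st[1:,4].argmax();return ce[i]+[x0,y0],st[i,4]
print("handle",blob(g0,315,345,225,285,75),blob(g,315,345,225,285,75))
print("eye",blob(g0,268,298,280,305,90),blob(g,268,298,280,305,90))
for n,(a,b,c,d) in {"dish":(295,345,425,478),"dockL":(195,260,322,340),"eye":(265,300,275,310)}.items(): print(n,cv2.absdiff(g,g0)[a:b,c:d].mean())
c6=cv2.imread("pics/c6.png")[:,:400];cur=cv2.resize(t[160:260,325:405],(400,500),interpolation=cv2.INTER_CUBIC)
A=c6[90:355,50:300];s1=cv2.phaseCorrelate(np.float64(cv2.cvtColor(A,6)),np.float64(cv2.cvtColor(cur[90:355,50:300],6)));print("tray shift/5 px",np.array(s1[0])/5,s1[1])
E
```

```text
20.45 [0.49448299 0.45018388 0.26343395] [360.4069572  453.77323281 207.99216845] 0.7010113926029901
handle (array([253.57142857, 329.14732143]), np.int32(224)) (array([253.4009901, 327.3019802]), np.int32(202))
eye (array([294.3956044 , 282.75824176]), np.int32(91)) (array([294.31395349, 282.76744186]), np.int32(86))
dish 4.426415094339623
dockL 7.222222222222222
eye 5.091428571428572
tray shift/5 px [ 0.01133345 -0.00860147] 0.608946409585932
```

```bash
python3 -c "
from h import *
print(env.job_done())"
```

```text
the job is handed in; nothing more can be done
None
```

The tray is home against both stop blocks, held there for about 1.8 s at readings of 10.4–11.8 N, and the hook lies flat near its starting place with the eyepiece, dish and tray unmoved in the last picture; the job is handed in at about 20 s, but I viewed 11 pictures, one over the limit of 10.

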